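# Load a guard cartridge and lock it with the sprung index knob

### The arm

A 7-joint arm with a two-finger parallel gripper is mounted at the origin on the work surface. World frame = base frame: x ahead of the robot, y to its left, z up, the work surface at z = 0. Lengths are in m, angles in rad, forces in N, time in s.
With the tool pointing down it reaches from about 0.4 to 0.875 m from the base axis. Payload 19.3 kg.
Tool frame: the origin (TCP) lies at the very end of the fingers, on their centre line; the grasp point (between the pads) lies 19 mm behind it; z points along the fingers, y is the direction in which the jaws open and shut (so a half turn about z gives the same grasp; the last joint's range is limited). The gripper opens to 85 mm and grips with 20 to 120 N. Pads are 22 mm wide; open, the fingers measure 114 mm over their backs; the gripper's body (76 mm by 85 mm) begins 54 mm behind the grasp point. The pads swing forward as they close: fully open they stand 13 mm farther back than shut.
Start: joints at [1.22, 0.521, -0.036, 1.599, 0.021, 1.021, -0.113], TCP at [0.173, -0.601, 0.209] pointing down, gripper open.
Joint ranges: [-2.91, 2.91], [-0.3, 2.13], [-1.5, 1.42], [0.17, 2.43], [-1.26, 4.41], [0.16, 1.93], [-2.52, 2.52]. Speed limits (rad/s): [1.89, 1.89, 2.39, 2.39, 3.01, 3.01, 3.01].

### API

Orientations are given as [roll, pitch, yaw] about the fixed x, y, z axes, in that order (R = Rz(yaw) Ry(pitch) Rx(roll)).
In Python, from workcell import bot, vision, job_done gives the robot as it stands.
- The arm moves only by the tool arm_command, never from a script. Its arguments are lists of equal length, an entry for each row: "gripper": the finger opening in cm, from 0 to 8.54; "slide": the shift along the tool's x, y, z in cm, a list of three; "turn": the turn, a rotation vector about the tool's x, y, z in degrees, a list of three. A call has 1 to 5 rows; each row is the pose to reach, as a shift and turn from the pose commanded when the call began, along the tool's axes at that moment; what a row does not reach only later rows make up. A row lasts 1/8 s, in which the tool goes at most 62.5 mm and 10.7 degrees, less where a joint would pass 70% of its speed; a pose out of reach is approached as far as the arm can. A call with a gripper value outside its range is refused whole. The fingers move at their own pace and stop on an object; "force" is the grip in N (left out, the last holds). Time passes only in rows, so rows that repeat a pose let the fingers close. It gives the time, the measured TCP pose, the force and the opening at its end, in the units of the state.
- bot.observe(): the state, without advancing time (a new reading comes with each control period).
- vision.grab_frame(name): name is "scene" or "side" or "wrist"; returns the picture (420x560x3 uint8, blue, green, red); there is no depth.
- vision.camera_model(name): a dict with "mtx" (3x3 intrinsics, pixels), "T" (4x4, takes a point from camera to world coordinates). Camera axes: x right, y down, z forward; pixel columns grow to the right and rows downward; lengths in m; the calibration is good to about 2 mm. The wrist camera is an equidistant fisheye: a pixel r from the principal point sees the ray r / f radians off the axis. A picture is of the moment at which its call begins: read the wrist's pose just before it. camera_model takes no time and is no camera call; for the wrist camera it gives the pose at the moment of the call.
- job_done(): hands the job in, once; it reports no verdict.
The state is a dict: "clock": time; "qpos": joint angles; "qd": joint speeds; "joint_efforts": joint torques, N m; "position": TCP position; "tool_rot": TCP orientation; "force": force on the tool from outside, world axes, zero at the start; "moment": the same for the moment, N m; "grip_width": finger opening in m.
Only numpy, scipy, OpenCV 4.12 (cv2) and the standard library are available. Lean on these libraries where they do the work, as an engineer would, in place of code of your own. Each camera call takes 0.05 s, during which the arm holds its last target. There are 200 camera calls.

### The job

Stand the short steel guard cartridge in the round pocket of the aluminium holder, all the way down. Then pull the holder's black sprung knob up, turn it counter-clockwise (seen from above) so that the keeper plate comes over the cartridge, and let the knob snap fully down into its locking notch, which you must find by feel; do not force the knob against its upper stop, the notch walls or the steel under its pin. Leave the long cartridge and the other things on the bench where they are, and let go of everything.

Things in the scene. Friction and masses are not known exactly. Their poses are not given: they have to be found in the camera images.
- holder: Aluminium cartridge holder, bolted to the bench. Origin on the vertical axis of the knob, at bench height; z up. Base plate 120 x 178 x 12 mm. A round pedestal (82 mm across, top 70 mm above the bench) stands on the origin and carries the knob; the pocket stands 80 mm from the axis, towards the holder's -y.
- pocket (a point): Centre of the pocket's floor, 14 mm above the bench. The pocket is an open upright cup: bore 31 mm, 22 mm deep, outside 43 mm across, rim 36 mm above the bench. Axes as the holder's.
- short_cartridge: The short guard cartridge: steel cylinder, 26 mm across, 60 mm tall, standing upright on the bench, about 0.12 kg. Origin at the centre of its underside. Fully down in the pocket its top is 74 mm above the bench, 2 mm under the lowered keeper plate.
- long_cartridge: A longer cartridge of the same look, 26 mm across and 90 mm tall, standing upright on the bench; not to be used. Origin at the centre of its underside.
- knob (a point): On the axis of the sprung knob at grip height, 106 mm above the bench when down. The knob is a black upright grip bar, 46 mm long (this point's x), 18 mm wide (y), 40 mm tall, its top 13 mm above this point, its foot 27 mm below; grasp it across its width from above. It turns and lifts as one piece with the keeper plate and the index pin.
- plate (a point): Centre of the underside of the steel keeper plate, 52 x 52 x 7 mm, 82 mm from the knob's axis on a steel arm 16 mm wide that runs from under the grip bar along the bar's +x; underside 76 mm above the bench when down.
- pin (a point): Tip of the round steel index pin, 5 mm thick, under the knob, opposite the keeper plate and 40 mm from the axis. It drops between the steel lands (blocks in an arc, 8 mm high) on top of the pedestal. Pin and stop are delicate: more than 25 N between them and the holder is forcing them.
- plunger (a joint): Lift of the knob in m: 0 fully down, 0.013 at its hard upper stop. A spring pushes it down: with the weight, 7 N starts the lift, 11 N at the stop. Above 0.0075 the pin clears its notches. Let go between notches, the pin rides on the lands and the lift stays at 0.006 to 0.007; over a notch it drops to 0 by itself.
- keeper (a joint): Turn of the knob in rad, counter-clockwise from above: about 0 in the parking notch (0.1 of play), 1.2 with the plate centred over the pocket; range -0.08 to 1.7. The locking notch is in a hand-set segment, somewhere from 0.95 to 1.45, unknown; the pin falls in only within 0.05 of its middle. Turns easily when lifted or on a land. Held loosely, with some mm of play, the bar still turns and can drop.
- amber_bottle: Amber glass bottle, 84 mm across, 180 mm tall, standing.
- beaker: Glass beaker, 68 mm across, 85 mm tall, standing.
- jar: Small white jar, 36 mm across, 48 mm tall, standing.
- wrench: Steel wrench, 160 mm long, lying on the bench.
Things that resemble listed ones, but are neither listed nor needed, are in the scene too. What is shaped like the short_cartridge but purple is not meant.

How it is judged:
By the outcome, as a careful person would: the job done as asked, in the order asked, and still so for the second after the job is handed in, with the robot touching nothing.
It also fails if it takes over 64 s, if anything falls off the work surface, if the arm or the gripper's body presses on something with over 40 N, if the wrist force passes 120 N, or if a joint passes its speed limit or range.

## Working session

There is one attempt and no reset: what is moved stays moved. The work goes in short steps, Python scripts to look and compute and a tool call to move; the robot and the scene stay as the last step left them, time stands still between calls to the robot, and variables do not carry over. Pictures are saved under pics/ and viewed, about 8 in all and at most 12, crops included, and the job is handed in when it is done.

Besides the shell and the picture viewer there is one more tool, called in YAML: its name, and indented under it one key for each argument. arm_command: Moves the arm, as the interface text tells. Its arguments: {"type":"object","properties":{"gripper":{"type":"array","items":{"type":"number"}},"slide":{"type":"array","items":{"type":"array","items":{"type":"number"}}},"turn":{"type":"array","items":{"type":"array","items":{"type":"number"}}},"force":{"type":"number"}},"required":["gripper","slide","turn"]}

```bash
mkdir -p pics; ls; python3 - <<'E'
from workcell import bot, vision
import cv2, numpy as np
s=bot.observe(); print(s['clock'],s['position'],s['tool_rot'],s['force'],s['grip_width'])
a=vision.grab_frame("scene");b=vision.grab_frame("side")
for n,i in(("scene",a),("side",b)):
    cv2.imwrite(f"pics/{n}0.png",i); m=vision.camera_model(n); print(n,m['mtx'].tolist() if hasattr(m['mtx'],'tolist') else m['mtx'],np.round(m['T'],4).tolist())
    cv2.imwrite(f"pics/{n}0b.png",cv2.resize(i,(784,588),interpolation=cv2.INTER_CUBIC))
E
```

```text
pics
0.0 [ 0.17309119 -0.60022161  0.20894832] [-3.14055357e+00  6.34734433e-05  2.80787823e-01] [0.50844583 0.00784322 0.68308703] 0.08572757532227664
scene [[546.5379959686348, 0.0, 294.46383914882875], [0.0, 546.5379959686348, 209.59041228659075], [0.0, 0.0, 1.0]] [[0.4773, 0.6135, -0.6291, 1.2928], [0.8787, -0.3367, 0.3383, -0.456], [-0.0042, -0.7143, -0.6998, 0.8709], [0.0, 0.0, 0.0, 1.0]]
side [[454.90561903903654, 0.0, 281.66901574528777], [0.0, 454.90561903903654, 213.24106201655374], [0.0, 0.0, 1.0]] [[-0.8176, -0.3092, 0.4858, 0.1924], [-0.5759, 0.4427, -0.6873, 0.5], [-0.0025, -0.8417, -0.54, 0.5765], [0.0, 0.0, 0.0, 1.0]]
```

View pics/scene0b.png

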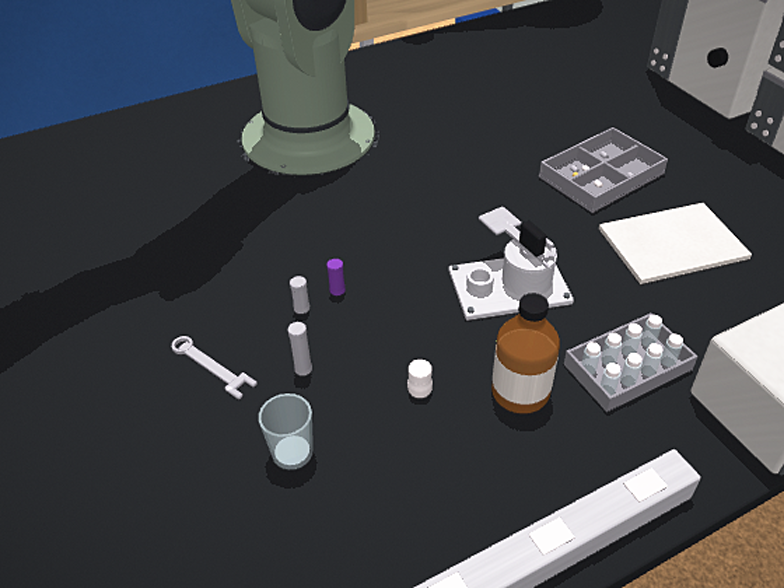

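View pics/side0b.png

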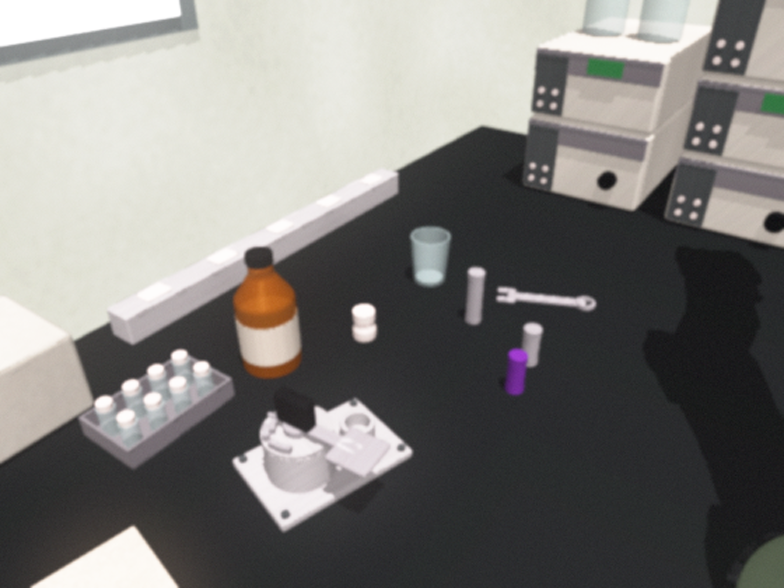

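The scene view shows the short cartridge top at about (299,281), the long one at (297,328), the purple decoy at (336,263), the pocket rim at (480,275) and the knob at (533,237). The bottle is at (525,370). In the side view the short cartridge top is at (533,328), the pocket rim at (357,422) and the knob at (295,400).

```bash
cat > h.py <<'E'
import numpy as np, cv2
from workcell import bot, vision
def ray(n,u,v,m=None):
    m=m or vision.camera_model(n); K=np.array(m['mtx']);T=np.array(m['T'])
    x=(u-K[0,2])/K[0,0]; y=(v-K[1,2])/K[1,1]
    if n=='wrist':
        r=np.hypot(x,y); d=np.array([x/r*np.sin(r),y/r*np.sin(r),np.cos(r)]) if r>1e-9 else np.array([0,0,1.])
    else: d=np.array([x,y,1.])
    d=T[:3,:3]@d; return T[:3,3],d/np.linalg.norm(d)
def onz(n,u,v,z,m=None):
    o,d=ray(n,u,v,m); return o+d*(z-o[2])/d[2]
def proj_w(p,m):
    K=np.array(m['mtx']);T=np.array(m['T']); c=T[:3,:3].T@(np.array(p)-T[:3,3])
    th=np.arctan2(np.hypot(c[0],c[1]),c[2]); a=np.arctan2(c[1],c[0])
    return K[0,2]+K[0,0]*th*np.cos(a),K[1,2]+K[1,1]*th*np.sin(a)
E
python3 - <<'E'
from h import *
s=560/784
P={'scene':dict(short=(299,281,.06),long=(297,328,.09),purple=(336,263,.06),rim=(480,275,.036),knobtop=(535,230,.119),c1=(450,265,.012),c2=(467,317,.012),c3=(573,296,.012),plate=(501,219,.083),bottletop=(534,303,.18),jar=(420,367,.048),beaker=(286,410,.085)),
'side':dict(short=(533,328,.06),long=(476,272,.09),purple=(517,355,.06),rim=(357,422,.036),knobtop=(296,397,.119),c1=(356,403,.012),c2=(410,452,.012),c3=(286,524,.012),c4=(235,462,.012),plate=(359,450,.083),bottletop=(259,255,.18),jar=(364,312,.048),beaker=(430,235,.085))}
for n in P:
    for k,(u,v,z) in P[n].items(): print(n,k,np.round(onz(n,(u+.5)*s-.5,(v+.5)*s-.5,z)[:2],4))
m=vision.camera_model('wrist');print(m)
E
```

```text
scene short [ 0.4553 -0.204 ]
scene long [ 0.5735 -0.2524]
scene purple [ 0.445  -0.1368]
scene rim [0.5568 0.0626]
scene knobtop [0.5848 0.1387]
scene c1 [0.4909 0.0467]
scene c2 [0.6071 0.0088]
scene c3 [0.6488 0.1815]
scene plate [0.5011 0.1348]
scene bottletop [0.7612 0.0056]
scene jar [ 0.6871 -0.1189]
scene beaker [ 0.6948 -0.3179]
side short [ 0.4544 -0.2064]
side long [ 0.5722 -0.251 ]
side purple [ 0.4455 -0.1375]
side rim [0.5571 0.0634]
side knobtop [0.5782 0.1379]
side c1 [0.5961 0.0169]
side c2 [0.49   0.0479]
side c3 [0.5401 0.2084]
side c4 [0.6494 0.1789]
side plate [0.4979 0.1331]
side bottletop [0.753  0.0101]
side jar [ 0.6841 -0.1167]
side beaker [ 0.7004 -0.3233]
{'mtx': array([[325.1922621 ,   0.        , 282.93718045],
       [  0.        , 325.1922621 , 204.18553387],
       [  0.        ,   0.        ,   1.        ]]), 'T': array([[ 2.77364087e-01, -9.17083297e-01, -2.86404241e-01,
         2.47106715e-01],
       [-9.60764601e-01, -2.64982395e-01, -8.19494433e-02,
        -5.79146770e-01],
       [-7.37615983e-04,  2.97896889e-01, -9.54597768e-01,
         3.73781489e-01],
       [ 0.00000000e+00,  0.00000000e+00,  0.00000000e+00,
         1.00000000e+00]])}
```

arm_command:
  gripper: [6,6,6,6,6]
  slide:
    - [4.6,-3.6,0]
    - [9.2,-7.2,0]
    - [13.8,-10.8,0]
    - [18.4,-14.4,0]
    - [23,-18,0]
  turn:
    - [0,0,-10]
    - [0,0,-20]
    - [0,0,-30]
    - [0,0,-40]
    - [0,0,-50]

```text
clock: 0.72
position: [0.3451, -0.3622, 0.2095]
tool_rot: [3.142, 0.0, 1.159]
force: [0.5, -0.4, 0.8]
grip_width: 0.0597
```

arm_command:
  gripper: [6,6,6,6,6]
  slide:
    - [5,1,1]
    - [10,2,2]
    - [15,3,4]
    - [18.8,3.8,5]
    - [18.8,3.8,5]
  turn:
    - [0,0,-4]
    - [0,0,-7]
    - [0,0,-7]
    - [0,0,-7]
    - [0,0,-7]

```text
clock: 1.35
position: [0.4562, -0.2046, 0.1587]
tool_rot: [-3.14, -0.001, 1.28]
force: [-0.6, -0.6, 0.6]
grip_width: 0.0599
```

```bash
python3 - <<'E'
from h import *
s=bot.observe(); print(s['position'],s['tool_rot'],s['qpos'])
m=vision.camera_model('wrist'); i=vision.grab_frame('wrist'); cv2.imwrite('pics/w1.png',i)
for p in [(.455,-.205,.06),(.455,-.205,0),(.445,-.137,.06)]: print(np.round(proj_w(p,m)))
E
```

```text
[ 0.45622677 -0.20462642  0.15868839] [-3.14035700e+00 -1.24744050e-03  1.28003841e+00] [ 0.61240241  0.41564328 -0.39745699  1.9591292   0.21590867  0.80890878
 -0.19548469]
[281. 199.]
[281. 182.]
[245. 125.]
```

View pics/w1.png

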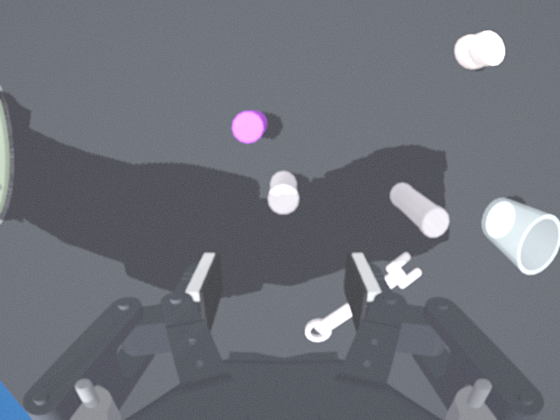

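The wrist view shows the short cartridge's top circle centred at about (283.5,200), between the fingers, with the purple one at (249,127). I'll refine with a fix at z=0.06.

```bash
python3 - <<'E'
from h import *
i=cv2.imread('pics/w1.png'); g=cv2.cvtColor(i,cv2.COLOR_BGR2GRAY)
msk=(g>150).astype(np.uint8); c,_=cv2.findContours(msk[160:230,250:320],cv2.RETR_EXTERNAL,cv2.CHAIN_APPROX_NONE)
k=max(c,key=cv2.contourArea); print(cv2.boundingRect(k))
print(onz('wrist',283.5,200,.06))
s=bot.observe();from scipy.spatial.transform import Rotation as R
r=R.from_euler('xyz',s['tool_rot']).as_matrix(); print((r.T@(onz('wrist',283.5,200,.06)-s['position']))*100)
E
```

```text
(17, 10, 32, 45)
[ 0.45591662 -0.20885235  0.06      ]
[-0.21679866  0.13165053  9.90623152]
```

arm_command:
  gripper: [6,6,6,6,6]
  slide:
    - [-0.2,0.1,4.5]
    - [-0.2,0.1,9]
    - [-0.2,0.1,12]
    - [-0.2,0.1,13]
    - [-0.2,0.1,13]
  turn:
    - [0,0,0]
    - [0,0,0]
    - [0,0,0]
    - [0,0,0]
    - [0,0,0]

```text
clock: 2.02
position: [0.4554, -0.2102, 0.0298]
tool_rot: [-3.141, 0.0, 1.275]
force: [0.6, 0.4, 0.8]
grip_width: 0.0598
```

arm_command:
  gripper: [2,2,2,2,2]
  slide:
    - [0,0,0]
    - [0,0,0]
    - [0,0,0]
    - [0,0,0]
    - [0,0,0]
  turn:
    - [0,0,0]
    - [0,0,0]
    - [0,0,0]
    - [0,0,0]
    - [0,0,0]
  force: 35

```text
clock: 2.65
position: [0.4561, -0.2099, 0.0305]
tool_rot: [3.14, 0.0, 1.275]
force: [-2.0, 0.2, 10.3]
grip_width: 0.023
```

arm_command:
  gripper: [2,2,2,2,2]
  slide:
    - [0,0,-2]
    - [0,0,-5]
    - [0,0,-9]
    - [0,0,-13]
    - [0,0,-13]
  turn:
    - [0,0,0]
    - [0,0,0]
    - [0,0,0]
    - [0,0,0]
    - [0,0,0]

```text
clock: 3.28
position: [0.457, -0.2103, 0.1625]
tool_rot: [3.136, 0.001, 1.275]
force: [-0.2, -0.3, -1.4]
grip_width: 0.023
```

```bash
python3 - <<'E'
from h import *
s=bot.observe(); print(s['position'],s['force'],s['grip_width'])
a=vision.grab_frame('side');w=vision.grab_frame('wrist')
b=cv2.resize(a[120:320,280:480],(400,400)); c=w[120:400,140:420]
cv2.imwrite('pics/g1.png',np.hstack([b,cv2.resize(c,(400,400))]))
E
```

```text
[ 0.45696285 -0.21025071  0.16247685] [-0.21405926 -0.28195232 -1.41464652] 0.022965528823232197
```

View pics/g1.png

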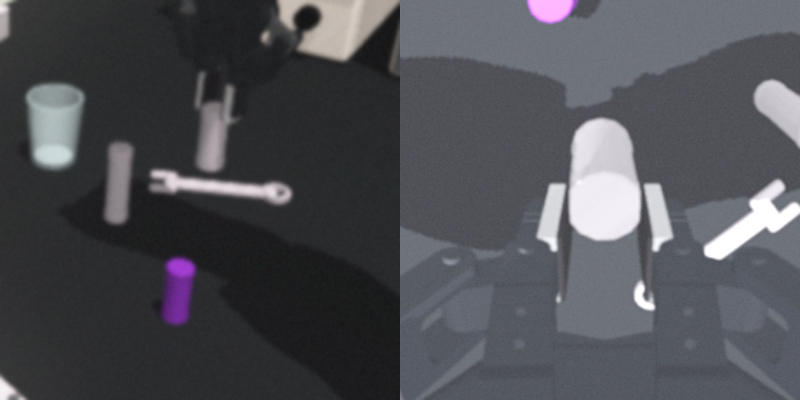

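The cartridge is held, about upright, top centre at wrist pixel (283.5,265); the long and purple ones are untouched. Next I check the offset of the cartridge in the hand.

```bash
python3 - <<'E'
from h import *
from scipy.spatial.transform import Rotation as R
s=bot.observe(); r=R.from_euler('xyz',s['tool_rot']).as_matrix(); p=s['position']
for dz in(.026,.03,.034): print(dz,(r.T@(onz('wrist',283.5,264.9,p[2]+dz)-p))*1000)
# silhouette far end = bottom edge top in picture (602,118)
for u,v in((602,118),): print((r.T@(onz('wrist',140+(u-400)/1.4286,120+v/1.4286,p[2]-.03)-p))*1000)
# side & scene: bottom/top of held cartridge
print(vision.camera_model('wrist')['T'][:3,3]-p)
m=vision.camera_model('wrist')
for q in ([0,0,0],[0,-.0115,-.019],[.011,-.0115,-.019],[-.011,-.0115,-.019]): print(np.round(proj_w(p+r@np.array(q),m),1))
E
```

```text
0.026 [  2.65806214   0.94882221 -26.00031007]
0.03 [  4.79146028   0.93569145 -30.0011319 ]
0.034 [  6.92485842   0.92256069 -34.00195374]
[16.77608704 -0.22768798 29.99346605]
[0.02270193 0.0732963  0.16476444]
[281.7 247.2]
[258.8 262.9]
[258.1 243.1]
[259.5 281.5]
```

arm_command:
  gripper: [2,2,2,2,2]
  slide:
    - [5,0.4,0]
    - [10.5,0.8,0]
    - [16.5,1.2,0]
    - [22.6,1.6,0]
    - [22.6,1.6,0]
  turn:
    - [0,0,0]
    - [0,0,0]
    - [0,0,0]
    - [0,0,0]
    - [0,0,0]

```text
clock: 4.0
position: [0.537, 0.0073, 0.1583]
tool_rot: [-3.14, -0.002, 1.283]
force: [0.1, -0.9, -0.9]
grip_width: 0.0229
```

```bash
python3 - <<'E'
from h import *
s=bot.observe(); print(s['position'],s['tool_rot'],s['force'],s['grip_width'])
m=vision.camera_model('wrist'); i=vision.grab_frame('wrist'); cv2.imwrite('pics/w2.png',i)
for p in [(.557,.063,.036),(.58,.1395,.119),(.499,.134,.083)]: print(np.round(proj_w(p,m)))
import pickle; pickle.dump((m,s),open('w2.pkl','wb'))
cv2.imwrite('pics/w2b.png',cv2.resize(i[0:300,120:440],(640,600)))
E
```

```text
[0.53697413 0.00731801 0.15834492] [-3.13985788e+00 -1.79301326e-03  1.28256057e+00] [ 0.10942832 -0.92659989 -0.92072993] 0.02288706650009678
[286. 126.]
[288.  10.]
[185.  64.]
```

View pics/w2b.png

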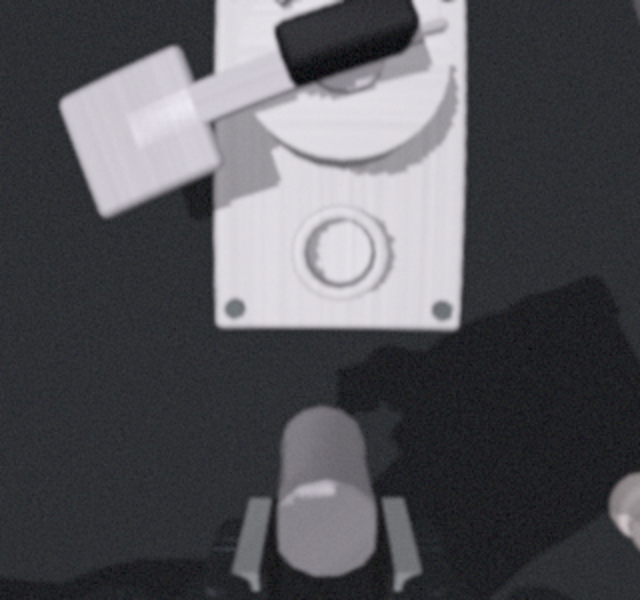

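The rim circle is centred at native pixel (290.5,126) and the keeper plate top at (190,65). The knob bar is at about (293,20). The cartridge top is at (283.5,264).

```bash
python3 - <<'E'
from h import *
import pickle; m,s=pickle.load(open('w2.pkl','rb'))
from scipy.spatial.transform import Rotation as R
r=R.from_euler('xyz',s['tool_rot']).as_matrix(); p=s['position']
rim=onz('wrist',290.5,126,.036,m); print('rim',rim,(r.T@(rim-p))*100)
f=lambda u,v,z:onz('wrist',120+u/2-.25,v/2-.25,z,m)
print('plate',f(141,131,.083))
print('holes',f(235,308,.012),f(442,310,.012))
print('front corners',f(217,326,.012),f(459,328,.012))
print('cart',(r.T@(f(327,527,p[2]+.03)-p))*100)
print('knob',f(347,40,.119))
E
```

```text
rim [0.56070192 0.06165427 0.036     ] [ 5.86201386  0.75156615 12.24373707]
plate [0.50284851 0.13171168 0.083     ]
holes [0.50388252 0.04925666 0.012     ] [0.60015376 0.01992561 0.012     ]
front corners [0.49257895 0.04344824 0.012     ] [0.60616326 0.00896666 0.012     ]
cart [ 0.56293693  0.08559739 -2.99914847]
knob [0.58126507 0.13188008 0.119     ]
```

arm_command:
  gripper: [2,2,2,2,2]
  slide:
    - [3,0.3,0]
    - [5.4,0.6,2]
    - [5.4,0.6,5]
    - [5.4,0.6,7.3]
    - [5.4,0.6,7.3]
  turn:
    - [0,0,0]
    - [0,0,0]
    - [0,0,0]
    - [0,0,0]
    - [0,0,0]

```text
clock: 4.68
position: [0.5566, 0.0505, 0.0846]
tool_rot: [-3.138, 0.002, 1.275]
force: [-1.4, -0.2, -0.6]
grip_width: 0.0227
```

```bash
python3 - <<'E'
from h import *
s=bot.observe(); print(s['position'],s['tool_rot'],s['force'],s['grip_width'])
p=s['position']; r=np.array([np.cos(s['tool_rot'][2]),np.sin(s['tool_rot'][2]),0]); c=p+.0045*r; print(c)
b=vision.grab_frame('side');a=vision.grab_frame('scene')
cv2.imwrite('pics/s3.png',a);cv2.imwrite('pics/d3.png',b)
cv2.imwrite('pics/h3.png',np.hstack([cv2.resize(a[140:240,300:400],(400,400),interpolation=cv2.INTER_CUBIC),cv2.resize(b[260:360,200:300],(400,400),interpolation=cv2.INTER_CUBIC)]))
E
```

```text
[0.55661608 0.05054509 0.08461938] [-3.13807886e+00  1.95957378e-03  1.27455467e+00] [-1.38645216 -0.21549131 -0.60839877] 0.02271962269714952
[0.55792975 0.05484907 0.08461938]
```

View pics/h3.png

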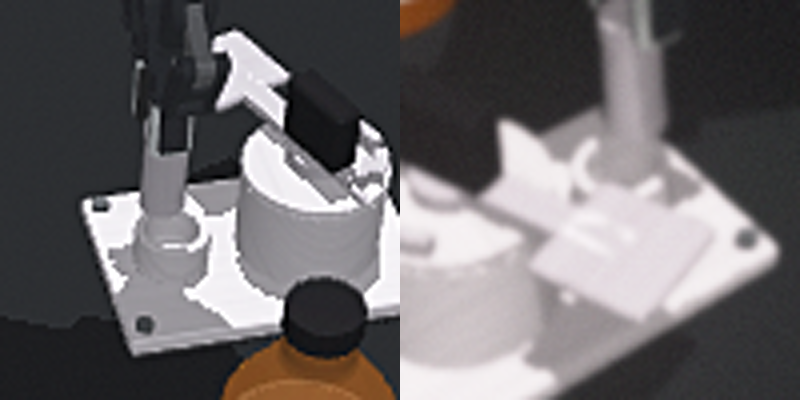

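arm_command:
  gripper: [2,2,2,2]
  slide:
    - [0.4,-0.1,0]
    - [0.75,-0.2,1]
    - [0.75,-0.2,1.5]
    - [0.75,-0.2,1.5]
  turn:
    - [0,0,0]
    - [0,0,0]
    - [0,0,0]
    - [0,0,0]

```text
clock: 5.28
position: [0.5581, 0.0596, 0.071]
tool_rot: [-3.141, 0.0, 1.276]
force: [0.1, -1.1, -0.8]
grip_width: 0.0225
```

```bash
python3 - <<'E'
from h import *
s=bot.observe(); print(s['position'],s['tool_rot'],s['force'],s['grip_width'])
p=s['position']; r=np.array([np.cos(s['tool_rot'][2]),np.sin(s['tool_rot'][2]),0]); c=p+.0045*r; print(c)
m=vision.camera_model('wrist');w=vision.grab_frame('wrist');b=vision.grab_frame('side');a=vision.grab_frame('scene')
print(proj_w((.558,.0625,.036),m))
cv2.imwrite('pics/w4.png',w);cv2.imwrite('pics/s4.png',a)
f=lambda i:cv2.resize(i,(400,400),interpolation=cv2.INTER_CUBIC)
cv2.imwrite('pics/h4.png',np.hstack([f(a[160:220,310:370]),f(w[120:300,190:370])]))
E
```

```text
[0.55806678 0.05963577 0.07099347] [-3.14079247e+00  4.10034189e-04  1.27580771e+00] [ 0.11904572 -1.07045887 -0.79450459] 0.022540683206416934
[0.55937506 0.0639414  0.07099347]
(np.float64(280.4626894618625), np.float64(220.808924280348))
```

View pics/h4.png

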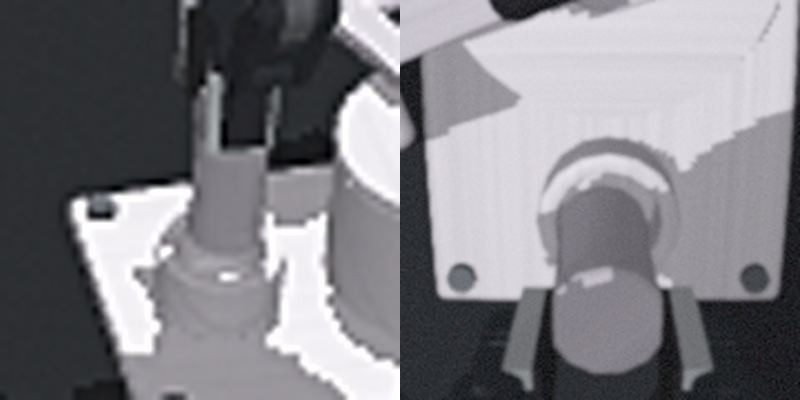

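Wrist crop: the rim outer edge is centred at about (609,224) and the cartridge foot at about (604,220 after parallax). So it needs about +1 mm in tool y and −1.5 mm in tool x. Then I lower it, watching the force.

arm_command:
  gripper: [2,2,2,2,2]
  slide:
    - [-0.15,0.1,0]
    - [-0.15,0.1,0.3]
    - [-0.15,0.1,0.7]
    - [-0.15,0.1,1.1]
    - [-0.15,0.1,1.1]
  turn:
    - [0,0,0]
    - [0,0,0]
    - [0,0,0]
    - [0,0,0]
    - [0,0,0]

```text
clock: 6.05
position: [0.5587, 0.058, 0.0601]
tool_rot: [-3.141, 0.0, 1.276]
force: [-0.5, 0.0, -1.7]
grip_width: 0.0226
```

arm_command:
  gripper: [2,2,2,2,2]
  slide:
    - [0,0,0.4]
    - [0,0,0.8]
    - [0,0,1.2]
    - [0,0,1.5]
    - [0,0,1.5]
  turn:
    - [0,0,0]
    - [0,0,0]
    - [0,0,0]
    - [0,0,0]
    - [0,0,0]

```text
clock: 6.68
position: [0.5588, 0.058, 0.0452]
tool_rot: [-3.141, 0.0, 1.276]
force: [0.2, 0.3, -1.5]
grip_width: 0.0229
```

arm_command:
  gripper: [2,2,2]
  slide:
    - [0,0,0.1]
    - [0,0,0.15]
    - [0,0,0.15]
  turn:
    - [0,0,0]
    - [0,0,0]
    - [0,0,0]

```text
clock: 7.05
position: [0.5593, 0.0582, 0.0446]
tool_rot: [3.141, -0.0, 1.276]
force: [-2.4, -0.2, 7.4]
grip_width: 0.0228
```

Contact comes at 7 N, at the expected floor height. Release and retract.

arm_command:
  gripper: [4,4,4,4]
  slide:
    - [0,0,0]
    - [0,0,0]
    - [0,0,0]
    - [0,0,-1]
  turn:
    - [0,0,0]
    - [0,0,0]
    - [0,0,0]
    - [0,0,0]

```text
clock: 7.55
position: [0.5585, 0.0579, 0.0538]
tool_rot: [-3.14, 0.0, 1.276]
force: [0.2, -0.5, 0.1]
grip_width: 0.0399
```

arm_command:
  gripper: [4,4,4,4,4]
  slide:
    - [0,0,-4]
    - [0,0,-8]
    - [0,0,-12]
    - [0,0,-15]
    - [0,0,-15]
  turn:
    - [0,0,5]
    - [0,0,15]
    - [0,0,25]
    - [0,0,35]
    - [0,0,45]

```text
clock: 8.18
position: [0.56, 0.0583, 0.2071]
tool_rot: [3.14, -0.004, 0.484]
force: [0.4, 0.0, -0.5]
grip_width: 0.04
```

```bash
python3 - <<'E'
from h import *
import pickle
s=bot.observe(); m=vision.camera_model('wrist'); i=vision.grab_frame('wrist'); cv2.imwrite('pics/w5.png',i); pickle.dump((m,s),open('w5.pkl','wb'))
for p in [(.559,.0622,.036),(.559,.0622,.074),(.58,.1385,.119),(.499,.134,.083)]: print(np.round(proj_w(p,m)))
E
```

```text
[279. 179.]
[278. 188.]
[204. 136.]
[184. 210.]
```

View pics/w5.png

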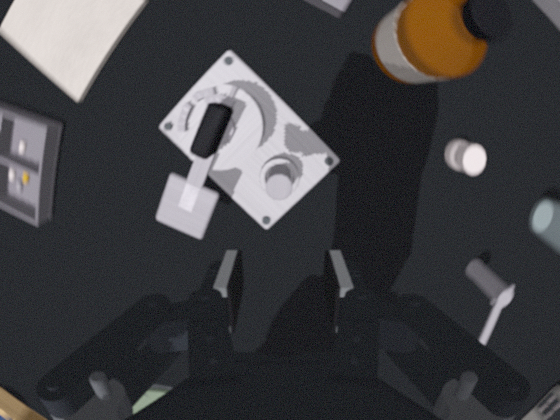

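The cartridge stands in the pocket, its top at (280,178). The knob bar is around (211,131) and the plate centre around (187,206).

```bash
python3 - <<'E'
from h import *
import pickle; m,s=pickle.load(open('w5.pkl','rb'))
i=cv2.imread('pics/w5.png'); g=cv2.cvtColor(i,cv2.COLOR_BGR2GRAY)
x0,y0=185,92; sub=g[y0:165,x0:240]
c,_=cv2.findContours((sub<55).astype(np.uint8),cv2.RETR_EXTERNAL,cv2.CHAIN_APPROX_NONE)
for k in c:
    if cv2.contourArea(k)>150:
        R=cv2.minAreaRect(k); print(cv2.contourArea(k),R[0][0]+x0,R[0][1]+y0,R[1],R[2])
        b=cv2.boxPoints(R)+[x0,y0]
        for u,v in b: print(np.round((u,v)),np.round(onz('wrist',u,v,.119,m),4),np.round(onz('wrist',u,v,.079,m),4))
x1,y1=150,165
c,_=cv2.findContours((g[y1:245,x1:225]>140).astype(np.uint8),cv2.RETR_EXTERNAL,cv2.CHAIN_APPROX_NONE)
k=max(c,key=cv2.contourArea); R=cv2.minAreaRect(k); print('plate',R)
P=onz('wrist',187,206.5,.083,m);print(P, onz('wrist',280,179,.074,m))
E
```

```text
1201.5 211.3579864501953 129.94083404541016 (24.15384864807129, 55.76923751831055) 22.61986541748047
[189. 151.] [0.5633 0.1444 0.119 ] [0.5532 0.1524 0.079 ]
[211. 100.] [0.608  0.1463 0.119 ] [0.6049 0.1546 0.079 ]
[233. 109.] [0.6091 0.1271 0.119 ] [0.6062 0.1323 0.079 ]
[212. 160.] [0.5647 0.1245 0.119 ] [0.5548 0.1294 0.079 ]
plate ((39.415550231933594, 30.717159271240234), (52.34759521484375, 72.1785888671875), 21.250505447387695)
[0.50404673 0.13234144 0.083     ] [0.56715004 0.06456653 0.074     ]
```

arm_command:
  gripper: [5,5,5,5,5]
  slide:
    - [3,-3,0]
    - [5.7,-6.1,1.5]
    - [5.7,-6.1,4]
    - [5.7,-6.1,5.7]
    - [5.7,-6.1,5.7]
  turn:
    - [0,0,9]
    - [0,0,18]
    - [0,0,25]
    - [0,0,25]
    - [0,0,25]

```text
clock: 8.85
position: [0.5798, 0.1379, 0.1461]
tool_rot: [3.141, 0.002, 0.057]
force: [0.2, -0.2, 0.5]
grip_width: 0.05
```

```bash
python3 - <<'E'
from h import *
import pickle
s=bot.observe(); print(s['position'],s['tool_rot'],s['qpos'])
m=vision.camera_model('wrist'); i=vision.grab_frame('wrist'); cv2.imwrite('pics/w6.png',i); pickle.dump((m,s),open('w6.pkl','wb'))
for p in [(.582,.138,.119)]: print(np.round(proj_w(p,m)))
cv2.imwrite('pics/w6b.png',cv2.resize(i[80:380,120:440],(640,600)))
E
```

```text
[0.57982508 0.13790671 0.14614034] [3.14111011e+00 2.09618177e-03 5.74350534e-02] [-0.22703661  0.55167111 -0.15135751  1.73202358  0.10356406  0.86782007
 -1.93683385]
[283. 227.]
```

View pics/w6b.png

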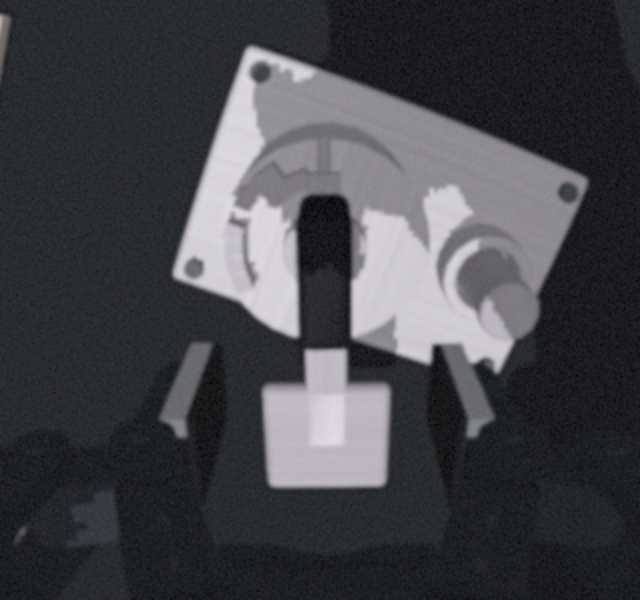

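The bar is centred between the fingers (bar 299–352, fingers 215–433) and square to them; the cartridge stands in the pocket at (510,300). Descend and close gently.

arm_command:
  gripper: [5,5,5,5,5]
  slide:
    - [0.2,0,2]
    - [0.2,0,4]
    - [0.2,0,5.2]
    - [0.2,0,5.6]
    - [0.2,0,5.6]
  turn:
    - [0,0,0]
    - [0,0,0]
    - [0,0,0]
    - [0,0,0]
    - [0,0,0]

```text
clock: 9.52
position: [0.5827, 0.1387, 0.0915]
tool_rot: [-3.141, -0.0, 0.054]
force: [-0.4, 0.8, 0.6]
grip_width: 0.0503
```

arm_command:
  gripper: [2.6,2.4,2.2,2.1,2.0]
  slide:
    - [0,0,0]
    - [0,0,0]
    - [0,0,0]
    - [0,0,0]
    - [0,0,0]
  turn:
    - [0,0,0]
    - [0,0,0]
    - [0,0,0]
    - [0,0,0]
    - [0,0,0]
  force: 25

```text
clock: 10.15
position: [0.5825, 0.1387, 0.091]
tool_rot: [3.142, 0.0, 0.054]
force: [-0.1, 0.4, -0.7]
grip_width: 0.0198
```

arm_command:
  gripper: [1.8,1.6,1.4,1.4]
  slide:
    - [0,0,0]
    - [0,0,0]
    - [0,0,0]
    - [0,0,0]
  turn:
    - [0,0,0]
    - [0,0,0]
    - [0,0,0]
    - [0,0,0]
  force: 40

```text
clock: 10.65
position: [0.5826, 0.1388, 0.0911]
tool_rot: [-3.142, -0.0, 0.054]
force: [0.0, -0.4, 4.3]
grip_width: 0.0163
```

arm_command:
  gripper: [1.4,1.4,1.4,1.4]
  slide:
    - [0,0,-0.3]
    - [0,0,-0.6]
    - [0,0,-1.0]
    - [0,0,-1.0]
  turn:
    - [0,0,0]
    - [0,0,0]
    - [0,0,0]
    - [0,0,0]

```text
clock: 11.15
position: [0.5823, 0.1386, 0.1011]
tool_rot: [3.142, 0.0, 0.054]
force: [1.0, 0.4, -9.5]
grip_width: 0.0167
```

arm_command:
  gripper: [1.4,1.4,1.4,1.4]
  slide:
    - [0,0,0]
    - [0,0,0]
    - [0,0,0]
    - [0,0,0]
  turn:
    - [0,0,-5]
    - [0,0,-10]
    - [0,0,-15]
    - [0,0,-15]

```text
clock: 11.65
position: [0.5823, 0.1386, 0.1008]
tool_rot: [-3.141, 0.0, 0.315]
force: [0.7, 1.6, -9.9]
grip_width: 0.0167
```

arm_command:
  gripper: [1.4,1.4,1.4,1.4,1.4]
  slide:
    - [0,0,0]
    - [0,0,0]
    - [0,0,0]
    - [0,0,0]
    - [0,0,0]
  turn:
    - [0,0,-8]
    - [0,0,-16]
    - [0,0,-24]
    - [0,0,-32]
    - [0,0,-34]

```text
clock: 12.28
position: [0.5824, 0.1385, 0.1008]
tool_rot: [-3.141, 0.0, 0.908]
force: [0.8, 0.7, -9.9]
grip_width: 0.0167
```

```bash
python3 - <<'E'
from h import *
s=bot.observe(); print(s['position'],s['tool_rot'],s['force'],s['moment'])
E
```

```text
[0.58236814 0.13847877 0.10084788] [-3.14124922e+00  2.37882125e-04  9.07904914e-01] [ 0.77538996  0.70438507 -9.89099122] [ 0.16597912 -0.19716893 -0.05372473]
```

arm_command:
  gripper: [1.4,1.4,1.4,1.4]
  slide:
    - [0,0,0.15]
    - [0,0,0.3]
    - [0,0,0.35]
    - [0,0,0.35]
  turn:
    - [0,0,0]
    - [0,0,0]
    - [0,0,0]
    - [0,0,0]

```text
clock: 12.78
position: [0.5826, 0.1386, 0.0978]
tool_rot: [3.141, -0.0, 0.908]
force: [-2.3, -1.7, 0.9]
grip_width: 0.0163
```

arm_command:
  gripper: [1.4,1.4,1.4]
  slide:
    - [0,0,-0.03]
    - [0,0,-0.03]
    - [0,0,-0.03]
  turn:
    - [0,0,-1.5]
    - [0,0,-3]
    - [0,0,-3]

```text
clock: 13.15
position: [0.5826, 0.1386, 0.0978]
tool_rot: [3.142, -0.0, 0.962]
force: [-0.6, -1.8, -0.8]
grip_width: 0.0164
```

arm_command:
  gripper: [1.4,1.4,1.4]
  slide:
    - [0,0,-0.02]
    - [0,0,-0.02]
    - [0,0,-0.02]
  turn:
    - [0,0,-1.5]
    - [0,0,-3]
    - [0,0,-3]

```text
clock: 13.52
position: [0.5825, 0.1387, 0.0979]
tool_rot: [-3.141, -0.0, 1.014]
force: [0.1, -1.7, -3.2]
grip_width: 0.0167
```

arm_command:
  gripper: [1.4,1.4,1.4]
  slide:
    - [0,0,0]
    - [0,0,0]
    - [0,0,0]
  turn:
    - [0,0,-1.5]
    - [0,0,-3]
    - [0,0,-3]

```text
clock: 13.9
position: [0.5825, 0.1387, 0.098]
tool_rot: [-3.141, -0.0, 1.067]
force: [1.0, -1.5, -4.2]
grip_width: 0.0166
```

arm_command:
  gripper: [1.4,1.4,1.4]
  slide:
    - [0,0,0]
    - [0,0,0]
    - [0,0,0]
  turn:
    - [0,0,-1.5]
    - [0,0,-3]
    - [0,0,-3]

```text
clock: 14.28
position: [0.5824, 0.1387, 0.098]
tool_rot: [-3.141, -0.0, 1.119]
force: [0.3, -0.8, -4.8]
grip_width: 0.0163
```

arm_command:
  gripper: [1.4,1.4,1.4]
  slide:
    - [0,0,0.02]
    - [0,0,0.02]
    - [0,0,0.02]
  turn:
    - [0,0,-1.5]
    - [0,0,-3]
    - [0,0,-3]

```text
clock: 14.65
position: [0.5823, 0.1388, 0.0976]
tool_rot: [-3.141, -0.0, 1.172]
force: [0.8, -1.1, -8.3]
grip_width: 0.0163
```

Over what seems to be the notch (full spring load back, −8.3 N). I test it by lowering.

arm_command:
  gripper: [1.4,1.4,1.4]
  slide:
    - [0,0,0.06]
    - [0,0,0.12]
    - [0,0,0.12]
  turn:
    - [0,0,0]
    - [0,0,0]
    - [0,0,0]

```text
clock: 15.02
position: [0.5824, 0.1388, 0.0966]
tool_rot: [-3.141, 0.0, 1.171]
force: [-0.1, -0.5, -3.7]
grip_width: 0.0166
```

arm_command:
  gripper: [1.4,1.4]
  slide:
    - [0,0,0]
    - [0,0,0]
  turn:
    - [0,0,-1]
    - [0,0,-1.5]

```text
clock: 15.28
position: [0.5824, 0.1387, 0.0965]
tool_rot: [-3.141, -0.0, 1.198]
force: [-0.2, -0.4, -8.4]
grip_width: 0.0163
```

```bash
python3 - <<'E'
from h import *
s=bot.observe(); print(s['position'],s['tool_rot'],s['force'],s['moment'])
E
```

```text
[0.58244466 0.13868181 0.09651328] [-3.14145905e+00 -3.17980035e-05  1.19787467e+00] [-0.1694293  -0.38246448 -8.38922003] [-0.14857986 -0.01537404  0.028002  ]
```

arm_command:
  gripper: [1.4,1.4,1.4]
  slide:
    - [0,0,0.1]
    - [0,0,0.2]
    - [0,0,0.2]
  turn:
    - [0,0,-0.5]
    - [0,0,-0.5]
    - [0,0,-0.5]

```text
clock: 15.65
position: [0.5824, 0.1387, 0.0944]
tool_rot: [-3.141, 0.0, 1.206]
force: [1.5, -0.8, -8.6]
grip_width: 0.0169
```

In the notch, still carried by the hand with no wall contact. Let it snap down.

arm_command:
  gripper: [1.4,2.4,2.6,2.6,2.6]
  slide:
    - [0,0,0.1]
    - [0,0,0.1]
    - [0,0,0.1]
    - [0,0,0.1]
    - [0,0,0.1]
  turn:
    - [0,0,0]
    - [0,0,0]
    - [0,0,0]
    - [0,0,0]
    - [0,0,0]

```text
clock: 16.27
position: [0.5826, 0.1387, 0.0937]
tool_rot: [3.141, -0.0, 1.206]
force: [-0.4, -0.1, 0.7]
grip_width: 0.0264
```

arm_command:
  gripper: [4,4.5,4.5,4.5,4.5]
  slide:
    - [0,0,0]
    - [0,0,-1]
    - [0,0,-4]
    - [0,0,-8]
    - [0,0,-8]
  turn:
    - [0,0,0]
    - [0,0,0]
    - [0,0,0]
    - [0,0,0]
    - [0,0,0]

```text
clock: 16.9
position: [0.5839, 0.1392, 0.177]
tool_rot: [3.138, -0.003, 1.206]
force: [-0.7, -0.3, -0.1]
grip_width: 0.0452
```

arm_command:
  gripper: [5,5,5,5,5]
  slide:
    - [-3,0,-3]
    - [-7,0,-5]
    - [-12,0,-7]
    - [-17,0,-7]
    - [-17,0,-7]
  turn:
    - [0,0,0]
    - [0,0,0]
    - [0,0,0]
    - [0,0,0]
    - [0,0,0]

```text
clock: 17.52
position: [0.5207, -0.024, 0.2438]
tool_rot: [3.141, 0.002, 1.201]
force: [1.2, 0.1, 0.5]
grip_width: 0.0504
```

```bash
python3 - <<'E'
from h import *
s=bot.observe(); print(s['position'],s['force'])
b=vision.grab_frame('side');a=vision.grab_frame('scene')
cv2.imwrite('pics/s7.png',a);cv2.imwrite('pics/d7.png',b)
f=lambda i:cv2.resize(i,(400,400),interpolation=cv2.INTER_CUBIC)
o=cv2.imread('pics/scene0.png')
cv2.imwrite('pics/h7.png',np.hstack([f(a[140:240,310:410]),f(b[260:360,170:270+30][:, :100])]))
K=cv2.imread('pics/side0.png')
# knob top height: black blob top rows before/after
for n,i in (('scene0',o),('scene7',a)):
    g=cv2.cvtColor(i,cv2.COLOR_BGR2GRAY)[150:200,355:400]
    ys,xs=np.where(g<40); print(n,len(ys))
E
```

```text
[ 0.52070535 -0.0239523   0.24378777] [1.16782821 0.1094287  0.49005999]
scene0 424
scene7 391
```

View pics/h7.png

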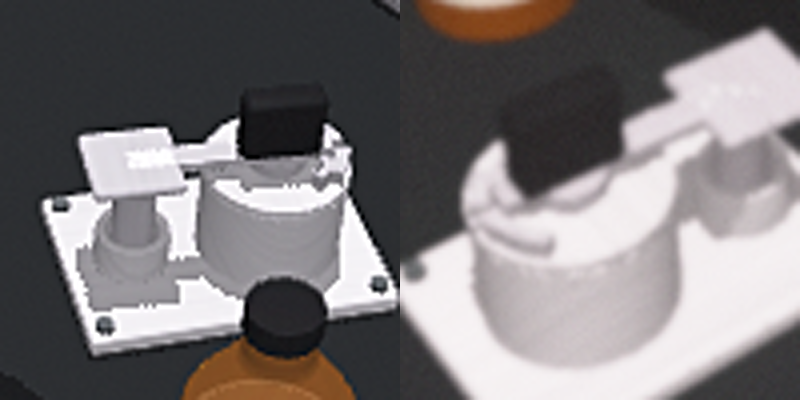

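The plate lies over the standing cartridge, and the arm is clear. To confirm it is fully down, I compare the knob blob with corner projections, using the parked picture (lift 0) as reference.

```bash
python3 - <<'E'
from h import *
def blob(n,f):
    g=cv2.cvtColor(cv2.imread(f),cv2.COLOR_BGR2GRAY)
    x,y,w,h=(355,145,45,50) if n=='scene' else (188,265,45,55)
    k,l,st,c=cv2.connectedComponentsWithStats((g[y:y+h,x:x+w]<75).astype(np.uint8) if n=='side' else (g[y:y+h,x:x+w]<32).astype(np.uint8))
    return [(s[0]+x,s[1]+y,s[2],s[3],s[4]) for s in st[1:] if s[4]>60]
def pred(n,yaw,lift):
    m=vision.camera_model(n);T=np.array(m['T']);K=np.array(m['mtx']);q=[]
    for sx in(-.023,.023):
        for sy in(-.009,.009):
            for z in(.079,.119):
                p=np.array([.5825+sx*np.cos(yaw)-sy*np.sin(yaw),.1387+sx*np.sin(yaw)+sy*np.cos(yaw),z+lift])
                c=K@(T[:3,:3].T@(p-T[:3,3])); q.append(c[:2]/c[2])
    q=np.array(q); return np.round(np.r_[q.min(0),q.max(0)-q.min(0)],1)
for n,a,b in(('scene','scene0','s7'),('side','side0','d7')):
    print(n,'parked',blob(n,f'pics/{a}.png'),pred(n,.054,0)); print(n,'now',blob(n,f'pics/{b}.png'),pred(n,1.206,0),pred(n,1.206,.0065))
i=[cv2.imread(f'pics/{x}.png') for x in('side0','d7')]
cv2.imwrite('pics/h8.png',np.hstack([cv2.resize(k[262:322,180:240],(390,390),interpolation=cv2.INTER_NEAREST) for k in i]))
E
```

```text
scene parked [(np.int32(369), np.int32(159), np.int32(22), np.int32(24), np.int32(237))] [369.8 156.4  21.6  28.6]
scene now [(np.int32(369), np.int32(163), np.int32(23), np.int32(17), np.int32(261))] [368.3 160.   24.6  21.3] [368.5 157.6  24.7  21.4]
side parked [(np.int32(188), np.int32(265), np.int32(45), np.int32(43), np.int32(1476))] [193.2 274.1  33.2  37.3]
side now [(np.int32(188), np.int32(265), np.int32(45), np.int32(44), np.int32(1501))] [192.2 273.8  34.8  37.8] [191.7 270.6  35.   38. ]
```

View pics/h8.png

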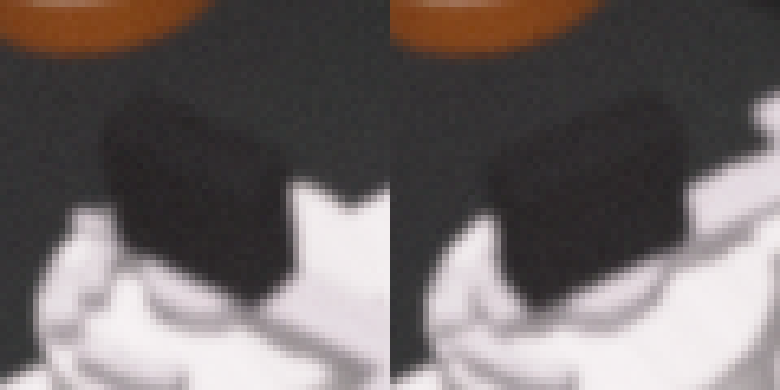

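Knob foot sits at crop row ~310 parked and ~312 now, where lift 0 predicts +1 and riding on a land −20. The scene view agrees, so the pin is down in the notch and I hand in.

```bash
python3 -c "
from workcell import job_done; print(job_done())"
```

```text
the job is handed in; nothing more can be done
None
```

The job is done and handed in at about 17.6 s on the robot's clock. The short cartridge stands in the pocket and the keeper plate is locked over it.

- **Cartridge:** it touched the pocket floor at the expected height with about 7 N. I then released it, and the pictures show it upright in the pocket.
- **Knob:** I lifted it 10 mm, well short of the 13 mm stop, and turned it counter-clockwise. I then let the pin ride lightly on the lands until the full spring load came back. That put the locking notch at about 1.12 to 1.15 rad of keeper turn. On the first try at lowering, the pin brushed something, probably the notch edge, with only a few newtons. Turning 1.5° further freed it and it snapped down.
- **Last checks:** in both camera views the plate is over the cartridge. The knob's outline matches fully down, and a knob still resting on a land would sit 2–3 pixels higher. The gripper is open and clear with no contact force. I did not check the other objects with a full final picture; nothing I did went near them.
- **Disagreement:** the wrist camera was off from the two fixed cameras by 4 to 7 mm in places. I corrected for it from nearer views.

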